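Hang a specimen carrier on the microscope loader's rail

TASK

Take the specimen carrier with the red grip out of the dock, lift its hook over the loader rail's yellow anti-jump lip, and lower it into the channel behind the lip. Feel gently along the channel for the hidden pocket, lower the hook until it drops fully home in it, and only then let go, so that the carrier is left hanging upright and still. Never press or push it hard against the loader, and leave the other carrier and everything else where it is.

Things in the scene. Friction and masses are not known exactly. Their poses are not given: they have to be found in the camera images.
- carrier_grip (a point): Centre of the red grip block on top of the specimen carrier, the thing to hold: 24 mm wide (y), 16 mm deep (x), 48 mm tall. Squeeze it along y from above. Axes of the carrier: z up, y along its width, x from the hook towards the face with six round specimens. Right under the block is a bridge 8 mm thick, 30 mm wide in y.
- carrier: The same carrier (190 to 340 g); origin under the middle of its aluminium plate, 102 mm below the grip's centre, same axes. The plate is 14 mm thick (x), 80 mm wide, 70 mm tall. The bridge on it reaches from 7 mm in front to 20 mm behind (-x); the hook's tongue hangs from its rear end, leaving an 8 mm gap to the plate.
- carrier_tongue (a point): Middle of the lower end of the hook's tongue: 17.5 mm behind (-x) and 56 mm below the centre of the red grip, same axes. The tongue is 5 mm thick (x), 30 mm wide (y) and hangs 24 mm below the bridge; its lower edge is rounded with 2.5 mm radius.
- loader: Fixed loader, a grey housing 210 mm long (y), 118 mm high, carrying an aluminium channel rail along its y. Origin on the table under the middle of the lip; z up, x from the housing across the lip to the free side where carriers hang. Housing: x from -70 to -15 mm; foot plate 8 mm high, x from -85 to 75 mm. More than 30 N between carrier and loader is too hard.
- rail_lip (a point): Middle of the yellow top edge of the anti-jump lip, 130 mm over the table, axes of the loader. The lip is 5 mm thick (x), rounded on top, and reaches down 60 mm. Behind it (-x) is the open channel, 9 mm wide, then a back wall 4 mm thick, 140 mm high. To hang, the carrier's x, y lie along these x, y, its plate outside the lip, the grip's centre 11 mm in front (+x) of this point.
- rail_channel (a point): Middle of the channel's floor, 116 mm over the table, 7 mm behind (-x) the lip's middle, axes of the loader. The floor is a firm blue strip with one pocket 34 mm long (y) and 8 mm deep, clamped at an unmeasured place: the pocket's middle is anywhere within 30 mm either way along y of this point. Riding on the strip the tongue's end is at 116 mm, fully home at 108 mm (bridge 2 mm over the lip).
- dock: Fixed black dock block, 170 (x) x 120 (y) x 26 mm high, origin under its centre, with two slots 16 x 84 mm, 16 mm deep, 40 mm before and behind the centre along its x; one holds the carrier with the red grip, the other the one with the black grip, each standing upright on the slot floor, its axes parallel to the dock's.
- spare: Carrier of the same shape with a black grip, in the dock's other slot; origin under the middle of its plate. Leave alone.
- jar: Amber glass jar, 56 mm across, 75 mm high, origin at its underside. Leave alone.
- dish: Clear round dish, 86 mm across, 16 mm high, origin at its underside. Leave alone.
- puck: Black round specimen mount, 30 mm across, 18 mm high, origin at its underside. Leave alone.
- driver: Screwdriver, 160 mm long, lying on the table. Leave alone.
- mountbox: White divided box, 90 x 110 x 40 mm, origin at its underside. Leave alone.
- bottle: White bottle, 60 mm across, 150 mm high, origin at its underside. Leave alone.

How it is judged:
By the outcome, as a careful person would: the job done as asked, in the order asked, and still so for the second after the job is handed in, with the robot touching nothing.
It also fails if it takes over 72 s, if anything falls off the work surface, if the arm or the gripper's body presses on something with over 40 N, if the wrist force passes 120 N, or if a joint passes its speed limit or range.

ROBOT

A 7-joint arm with a two-finger parallel gripper is mounted at the origin on the work surface. World frame = base frame: x ahead of the robot, y to its left, z up, the work surface at z = 0. Lengths are in m, angles in rad, forces in N, time in s.
With the tool pointing down it reaches from about 0.35 to 0.9 m from the base axis. Payload 8.1 kg.
Tool frame: the origin (TCP) lies between the finger pads; the fingertips stand 8 mm ahead of it and the grasp point (between the pads) lies 11 mm behind it; z points along the fingers, y is the direction in which the jaws open and shut (so a half turn about z gives the same grasp; the last joint's range is limited). The gripper opens to 92 mm and grips with 3 to 60 N. Pads are 19 mm wide; open, the fingers measure 130 mm over their backs; the gripper's body (75 mm by 190 mm) begins 47 mm behind the grasp point.
Start: joints at [1.169, 0.434, 0.025, 1.573, -0.012, 1.134, -0.075], TCP at [0.184, -0.597, 0.235] pointing down, gripper open.
Joint ranges: [-2.62, 2.62], [-0.44, 2.09], [-1.27, 1.32], [0.08, 2.57], [-1.32, 4.46], [0.12, 2], [-2.74, 2.74]. Speed limits (rad/s): [2.22, 2.22, 3.01, 3.01, 3.14, 3.14, 3.14].

INTERFACE

Orientations are given as a 3x3 rotation matrix whose columns are the frame's x, y, z axes.
In Python, from rig import ctrl, cams gives the robot as it stands. The module is installed in compiled form; this text tells all that it offers.
- The arm moves only by the shell command python3 -m creep 'ROWS' [FORCE]. ROWS is JSON, a list of rows, each an object of numbers: "tx", "ty", "tz": the shift along the world's x, y, z in mm; "wx", "wy", "wz": the turn, a rotation vector about the world's x, y, z in rad; "hand": the opening in per cent of the stroke, from 0 (shut) to 100 (fully open). In form: [{"tx": .., "ty": .., "tz": .., "wx": .., "wy": .., "wz": .., "hand": ..}, ...]. A call has 1 to 12 rows; each row shifts and turns the commanded pose from where the row before left it; what a row does not reach is not made up. A row lasts 1/12 s, in which the tool goes at most 41.7 mm and 7.16 degrees, less where a joint would pass 70% of its speed; a pose out of reach is approached as far as the arm can. A call with a gripper value outside its range is refused whole. The fingers move at their own pace and stop on an object; FORCE is the grip in N (left out, the last holds). Time passes only in rows, so rows that do not move let the fingers close. It gives the time, the measured TCP pose, the force and the opening at its end, in the units of the state.
- ctrl.get_state(): the state, without advancing time (a new reading comes with each control period).
- cams.snapshot(name): name is "scene" or "top" or "wrist"; returns the picture (420x560x3 uint8, red, green, blue); there is no depth.
- cams.camera_model(name): a dict with "fx", "fy", "cx", "cy" (pixels), "camera_from_world" (4x4, takes a point from world to camera coordinates). Camera axes: x right, y up, looking along -z (the intrinsics and any distortion apply to the point x, -y, -z); pixel columns grow to the right and rows downward; lengths in m; the calibration is good to about 2 mm. A picture is of the moment at which its call begins: read the wrist's pose just before it. camera_model takes no time and is no camera call; for the wrist camera it gives the pose at the moment of the call.
- ctrl.hand_in(): hands the job in, once; it reports no verdict.
Trained networks look in the newest picture that a camera, given by its name, has taken for a name from the list of things; names that differ only in an ending like _2 or _b are one class to them, and where a whole thing is asked for, a point or a joint stands for the part that bears it (a point fixed in the world has none). Each returns a list of dicts, best first, with "conf" (0 to 1); they miss things now and then, are a little off and sometimes report something else, mostly with a low value. They report only what shows in the picture. A call takes as long as a camera call.
- cams.regions_of(camera, label): "region" (420x560 bool, what is visible of it) and "bbox" ([left, top, right, bottom] in pixels, round what is visible of it).
The state is a dict: "t": time; "joint_pos": joint angles; "qvel": joint speeds; "effort": joint torques, N m; "position": TCP position; "ee_rot": TCP orientation; "contact_force": force on the tool from outside, world axes, zero at the start; "wrist_torque": the same for the moment, N m; "grip_width": finger opening in m.
Only numpy, scipy, OpenCV 4.12 (cv2) and the standard library are available. Lean on these libraries where they do the work, as an engineer would, in place of code of your own. Each camera call takes 0.05 s, during which the arm holds its last target.

## Working session

There is one attempt and no reset: what is moved stays moved. The work goes in short steps, Python scripts to look and compute and a shell command to move; the robot and the scene stay as the last step left them, time stands still between calls to the robot, and variables do not carry over. Pictures are saved under pics/ and viewed, and the job is handed in when it is done.

```bash
mkdir -p pics; ls
python3 - <<'E'
from rig import ctrl,cams
import cv2
s=ctrl.get_state();print({k:(v if not hasattr(v,'tolist') else v.tolist()) for k,v in s.items()})
for n in ["scene","top","wrist"]:
    im=cams.snapshot(n);cv2.imwrite(f"pics/{n}0.png",im[:,:,::-1])
    m=cams.camera_model(n);print(n,m)
E
```

```text
pics
{'t': 0.0, 'joint_pos': [1.169409090844012, 0.43520368807652715, 0.02496168481651284, 1.5740883133800025, -0.01158539535262422, 1.1340258299000792, -0.07511557814479783], 'qvel': [7.712654428303412e-05, -0.0008837602706287483, -0.0004447720273459698, 0.0006313936546314997, -0.002444622040068498, 0.0010430035972789718, -0.0012524749799050952], 'effort': [-0.000863323912199121, -66.78475141525269, 0.9843681380152702, -31.44627571105957, -0.06062580971047282, 0.04277648404240608, 0.00015643871392967412], 'position': [0.18377481537989035, -0.5968425351740323, 0.23396023595615242], 'ee_rot': [[0.955714405583455, 0.2942950998074372, -0.0006076097381254195], [0.29429568814534474, -0.9557133039089397, 0.001458996407401574], [-0.00015132521697614767, -0.0015732008102537093, -0.9999987510691646]], 'contact_force': [0.7877252206632543, -0.2111392942905482, 0.7956844541640598], 'wrist_torque': [0.04610446606408577, -0.021879239559640114, -0.06647687408425054], 'grip_width': 0.0916133014615497}
scene {'fx': 537.7232663815406, 'fy': 537.7232663815406, 'cx': 284.08494998214735, 'cy': 202.89025
[... 422 characters left out ...]
0526, -0.99947563, -0.01915689,  0.01922643],
       [ 0.99516617, -0.02779802,  0.09418902, -0.54906133],
       [-0.09467215, -0.01660546,  0.99537   , -1.27200355],
       [ 0.        ,  0.        ,  0.        ,  1.        ]])}
wrist {'fx': 305.6720608718029, 'fy': 305.6720608718029, 'cx': 279.2521456464438, 'cy': 209.7044401245478, 'camera_from_world': array([[ 2.93739301e-01, -9.55885313e-01, -7.01870817e-04,
        -6.24917825e-01],
       [ 9.22519846e-01,  2.83678393e-01, -2.61693909e-01,
         3.27580978e-02],
       [ 2.50348470e-01,  7.62222961e-02,  9.65150665e-01,
        -3.89437319e-01],
       [ 0.00000000e+00,  0.00000000e+00,  0.00000000e+00,
         1.00000000e+00]])}
```

View pics/scene0.png

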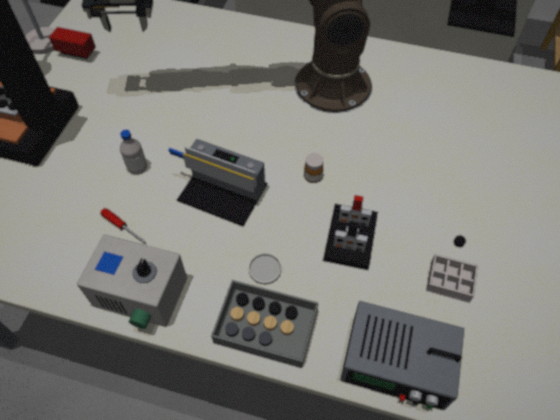

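View pics/top0.png

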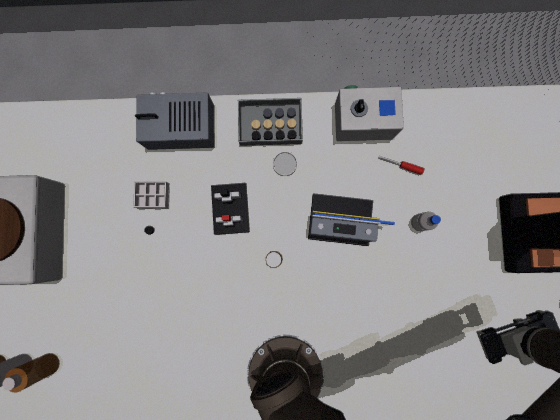

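View pics/wrist0.png

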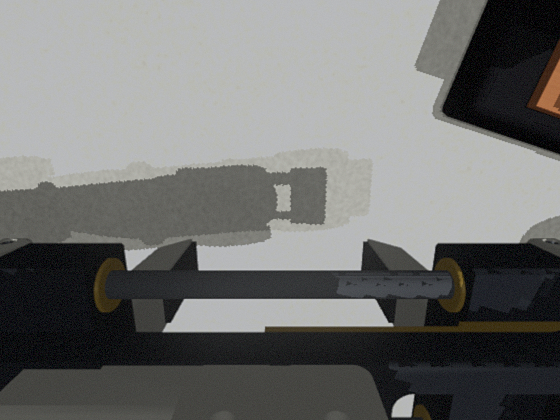

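```bash
cat > h.py <<'E'
import numpy as np,cv2
from rig import ctrl,cams
def ray(m,u,v):
    d=np.array([(u-m['cx'])/m['fx'],-(v-m['cy'])/m['fy'],-1.0])
    T=m['camera_from_world'];R=T[:3,:3];t=T[:3,3]
    return -R.T@t,R.T@d
def atz(m,u,v,z):
    o,d=ray(m,u,v);return o+d*(z-o[2])/d[2]
def proj(m,p):
    T=m['camera_from_world'];c=T[:3,:3]@np.asarray(p)+T[:3,3]
    return np.array([m['cx']+m['fx']*c[0]/-c[2],m['cy']-m['fy']*c[1]/-c[2]])
def st():
    s=ctrl.get_state();print('t',round(s['t'],2),'p',np.round(np.array(s['position'])*1e3,1),'F',np.round(s['contact_force'],1),'M',np.round(s['wrist_torque'],2),'w',round(s['grip_width']*1e3,1));print(np.round(s['ee_rot'],4).tolist());return s
E
python3 - <<'E'
from h import *
m=cams.camera_model('top');cams.snapshot('top')
for l,z in [('carrier_grip',.145),('loader',.06),('dock',.026),('jar',.04),('bottle',.07),('puck',.01)]:
    for r in cams.regions_of('top',l)[:2]:
        b=r['bbox'];ys,xs=np.nonzero(r['region']);print(l,round(r['conf'],2),b,atz(m,xs.mean(),ys.mean(),z).round(3))
        if l in('loader','dock'):
            print(cv2.minAreaRect(np.c_[xs,ys].astype(np.float32)))
E
```

```text
carrier_grip 0.6 [219.9, 215.6, 240.2, 225.6] [0.512 0.159 0.145]
loader 0.93 [308.0, 191.0, 397.9, 242.3] [ 0.506 -0.207  0.06 ]
((351.95703125, 220.52236938476562), (86.11982727050781, 47.856292724609375), 6.170175075531006)
dock 0.71 [211.2, 182.3, 250.5, 229.5] [0.558 0.172 0.026]
((229.79452514648438, 208.15460205078125), (49.86151885986328, 35.57054901123047), 86.72950744628906)
jar 0.77 [265.0, 249.9, 283.4, 266.5] [0.384 0.028 0.04 ]
bottle 0.59 [410.0, 208.1, 438.6, 231.3] [ 0.495 -0.47   0.07 ]
puck 0.62 [274.5, 154.0, 295.8, 176.7] [ 0.714 -0.018  0.01 ]
```

Run:
```python
import cv2,numpy as np
a=cv2.imread('pics/top0.png')[175:250,200:260];b=cv2.imread('pics/scene0.png')[185:270,315:385]
a=cv2.resize(a,(400,500),interpolation=cv2.INTER_CUBIC);b=cv2.resize(b,(400,500),interpolation=cv2.INTER_CUBIC)
cv2.imwrite('pics/z0.png',np.hstack([a,b]))
```

```text
(no output)
```

View pics/z0.png

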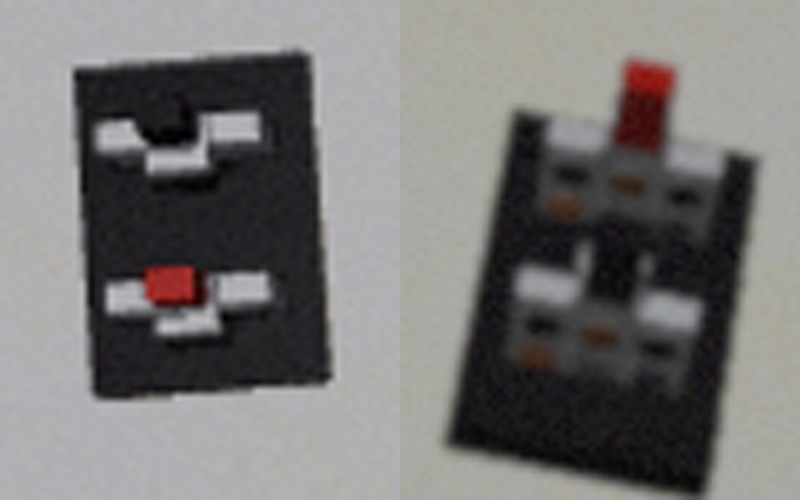

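Run:
```python
from h import *
s=st();m=cams.camera_model('wrist');o,d=ray(m,m['cx'],m['cy']);R=np.array(s['ee_rot'])
print(R.T@(o-s['position']),R.T@d, d)
```

```text
t 0.5 p [ 183.9 -597.3  234.7] F [ 0.1  0.8 -0.2] M [ 0.02 -0.   -0.03] w 92.2
[[0.9557, 0.2942, -0.0], [0.2942, -0.9557, 0.0], [-0.0, -0.0001, -1.0]]
[ 0.06993348  0.00041318 -0.14988828] [-2.61579567e-01  3.51714917e-04  9.65181851e-01] [-0.24993262 -0.07725448 -0.96517637]
```

```bash
python3 -m creep '[{"tx":10,"ty":15,"tz":15,"wz":-0.025},{"tx":20,"ty":30,"tz":15,"wz":-0.025},{"tx":20,"ty":30,"tz":15,"wz":-0.025},{"tx":20,"ty":30,"tz":15,"wz":-0.025},{"tx":20,"ty":30,"tz":10,"wz":-0.025},{"tx":20,"ty":30,"tz":10,"wz":-0.025},{"tx":20,"ty":30,"tz":10,"wz":-0.025},{"tx":20,"ty":30,"wz":-0.025},{"tx":20,"ty":30,"wz":-0.025},{"tx":20,"ty":30,"wz":-0.025},{"tx":20,"ty":30,"wz":-0.025},{"tx":20,"ty":30,"wz":-0.025}]'
python3 -m creep '[{"tx":20,"ty":25},{"tx":15,"ty":15},{},{},{}]'
python3 - <<'E'
from h import *
s=st();m=cams.camera_model('wrist');im=cams.snapshot('wrist');cv2.imwrite('pics/w1.png',im[:,:,::-1]);np.savez('w1.npz',m=m,im=im)
E
```

```text
t 0.5 p [ 183.9 -597.3  234.7] F [ 0.1  0.8 -0.2] M [ 0.02 -0.   -0.03] w 92.2
[[0.9557, 0.2942, -0.0], [0.2942, -0.9557, 0.0], [-0.0, -0.0001, -1.0]]invalid input
invalid input
```

View pics/w1.png

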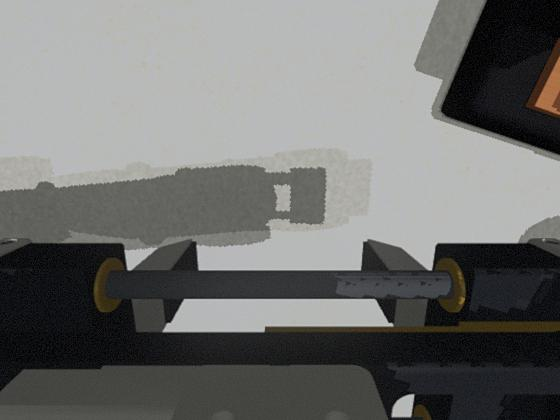

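Every row evidently needs all keys.

```bash
python3 -m creep '[{"tx":10,"ty":15,"tz":15,"wx":0,"wy":0,"wz":-0.025,"hand":100},{"tx":20,"ty":30,"tz":15,"wx":0,"wy":0,"wz":-0.025,"hand":100},{"tx":20,"ty":30,"tz":15,"wx":0,"wy":0,"wz":-0.025,"hand":100},{"tx":20,"ty":30,"tz":15,"wx":0,"wy":0,"wz":-0.025,"hand":100},{"tx":20,"ty":30,"tz":10,"wx":0,"wy":0,"wz":-0.025,"hand":100},{"tx":20,"ty":30,"tz":10,"wx":0,"wy":0,"wz":-0.025,"hand":100},{"tx":20,"ty":30,"tz":10,"wx":0,"wy":0,"wz":-0.025,"hand":100},{"tx":20,"ty":30,"tz":0,"wx":0,"wy":0,"wz":-0.025,"hand":100},{"tx":20,"ty":30,"tz":0,"wx":0,"wy":0,"wz":-0.025,"hand":100},{"tx":20,"ty":30,"tz":0,"wx":0,"wy":0,"wz":-0.025,"hand":100},{"tx":20,"ty":30,"tz":0,"wx":0,"wy":0,"wz":-0.025,"hand":100},{"tx":20,"ty":30,"tz":0,"wx":0,"wy":0,"wz":-0.025,"hand":100}]'
python3 -m creep '[{"tx":20,"ty":25,"tz":0,"wx":0,"wy":0,"wz":0,"hand":100},{"tx":15,"ty":15,"tz":0,"wx":0,"wy":0,"wz":0,"hand":100},{"tx":0,"ty":0,"tz":0,"wx":0,"wy":0,"wz":0,"hand":100},{"tx":0,"ty":0,"tz":0,"wx":0,"wy":0,"wz":0,"hand":100}]'
python3 - <<'E'
from h import *
s=st();m=cams.camera_model('wrist');im=cams.snapshot('wrist');cv2.imwrite('pics/w1.png',im[:,:,::-1]);np.savez('w1.npz',m=m,im=im)
E
```

```text
t: 1.55
position: [0.4146, -0.2507, 0.3251]
ee_rot: [[1.0, -0.003, 0.001], [-0.003, -1.0, -0.001], [0.001, 0.001, -1.0]]
contact_force: [0.9, -0.5, 0.4]
grip_width: 0.0919
t: 1.88
position: [0.4495, -0.2114, 0.3247]
ee_rot: [[1.0, 0.002, -0.0], [0.002, -1.0, 0.0], [-0.0, -0.0, -1.0]]
contact_force: [-0.2, -1.3, -0.4]
grip_width: 0.0919
t 1.88 p [ 449.5 -211.4  324.7] F [-0.2 -1.3 -0.4] M [-0.04  0.01  0.01] w 91.9
[[1.0, 0.0015, -0.0], [0.0015, -1.0, 0.0], [-0.0, -0.0, -1.0]]
```

View pics/w1.png

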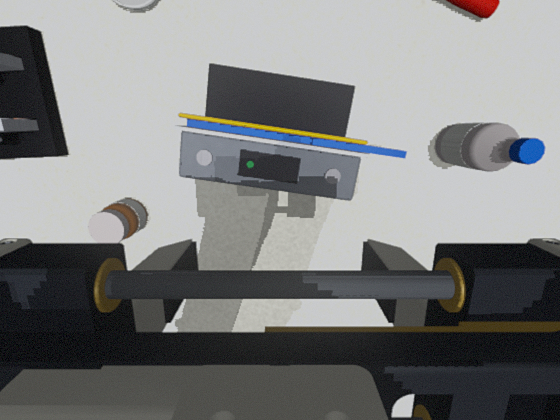

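Run:
```python
import cv2
a=cv2.imread('pics/w1.png')[100:165,170:415]
cv2.imwrite('pics/z1.png',cv2.resize(a,None,fx=3.2,fy=6,interpolation=cv2.INTER_CUBIC))
from h import *
z=np.load('w1.npz',allow_pickle=True);m=z['m'].item();im=z['im']
hsv=cv2.cvtColor(im,cv2.COLOR_RGB2HSV)
y=cv2.inRange(hsv,(20,120,100),(35,255,255));y[200:]=0
v,u=np.nonzero(y);print(len(u),u.min(),u.max())
P=np.array([atz(m,a,b,.129) for a,b in zip(u,v)])
c=P.mean(0);_,_,V=np.linalg.svd(P-c);d=V[0];t=(P-c)@d
print(c,d,t.min(),t.max(),'yaw',np.degrees(np.arctan2(-d[0],d[1])))
e=[c+d*t.min(),c+d*t.max()];print(e,(e[0]+e[1])/2)
b=cv2.inRange(hsv,(100,120,80),(125,255,255));b[200:]=0;b[:,430:]=0
v,u=np.nonzero(b);P=np.array([atz(m,a,q,.116) for a,q in zip(u,v)]);t2=(P-c)@d;print('blue',t2.min(),t2.max())
```

```text
818 179 366
[ 0.51807913 -0.20529498  0.129     ] [1.41583263e-01 9.89926351e-01 1.53811135e-27] -0.10375437286702338 0.1027149078800772 yaw -8.139473206801203
[array([ 0.50338925, -0.30800416,  0.129     ]), array([ 0.53262185, -0.10361478,  0.129     ])] [ 0.51800555 -0.20580947  0.129     ]
blue -0.15484160605188724 0.09745650548380824
```

View pics/z1.png

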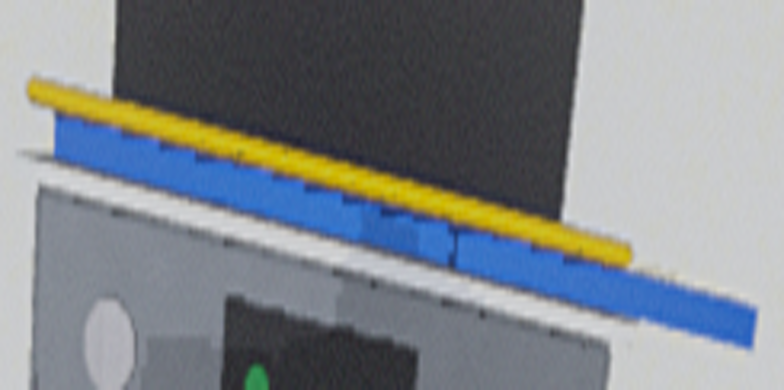

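```bash
python3 -m creep '[{"tx":0,"ty":20,"tz":0,"wx":0,"wy":0,"wz":0.01,"hand":100},{"tx":0,"ty":35,"tz":0,"wx":0,"wy":0,"wz":0.01,"hand":100},{"tx":0,"ty":35,"tz":0,"wx":0,"wy":0,"wz":0.01,"hand":100},{"tx":0,"ty":35,"tz":0,"wx":0,"wy":0,"wz":0.01,"hand":100},{"tx":0,"ty":35,"tz":0,"wx":0,"wy":0,"wz":0.01,"hand":100},{"tx":0,"ty":35,"tz":0,"wx":0,"wy":0,"wz":0.01,"hand":100},{"tx":0,"ty":35,"tz":0,"wx":0,"wy":0,"wz":0.01,"hand":100},{"tx":0,"ty":35,"tz":0,"wx":0,"wy":0,"wz":0.01,"hand":100},{"tx":0,"ty":35,"tz":0,"wx":0,"wy":0,"wz":0.01,"hand":100},{"tx":0,"ty":35,"tz":0,"wx":0,"wy":0,"wz":0,"hand":100},{"tx":0,"ty":25,"tz":0,"wx":0,"wy":0,"wz":0,"hand":100},{"tx":0,"ty":10,"tz":0,"wx":0,"wy":0,"wz":0,"hand":100}]'
python3 -m creep '[{"tx":0,"ty":0,"tz":0,"wx":0,"wy":0,"wz":0,"hand":100},{"tx":0,"ty":0,"tz":0,"wx":0,"wy":0,"wz":0,"hand":100},{"tx":0,"ty":0,"tz":0,"wx":0,"wy":0,"wz":0,"hand":100}]'
python3 - <<'E'
from h import *
s=st();m=cams.camera_model('wrist');im=cams.snapshot('wrist');cv2.imwrite('pics/w2.png',im[:,:,::-1]);np.savez('w2.npz',m=m,im=im)
for l in ['carrier_grip','dock']:
  for r in cams.regions_of('wrist',l)[:2]: print(l,r['conf'],r['bbox'])
E
```

```text
t: 2.93
position: [0.4486, 0.1602, 0.325]
ee_rot: [[0.996, 0.091, 0.0], [0.091, -0.996, 0.001], [0.0, -0.001, -1.0]]
contact_force: [0.2, 0.3, 0.4]
grip_width: 0.092
t: 3.18
position: [0.4494, 0.1552, 0.3246]
ee_rot: [[0.996, 0.085, -0.0], [0.085, -0.996, -0.001], [-0.0, 0.001, -1.0]]
contact_force: [0.0, -0.5, -0.0]
grip_width: 0.0916
t 3.18 p [449.4 155.2 324.6] F [ 0.  -0.5 -0. ] M [ 0.   -0.01 -0.02] w 91.6
[[0.9963, 0.0854, -0.0002], [0.0854, -0.9963, -0.0013], [-0.0003, 0.0013, -1.0]]
carrier_grip 0.85 [235.0, 114.6, 304.8, 143.4]
dock 0.8 [229.5, 25.1, 321.1, 158.4]
dock 0.64 [15.6, 1.4, 123.5, 75.5]
```

View pics/w2.png

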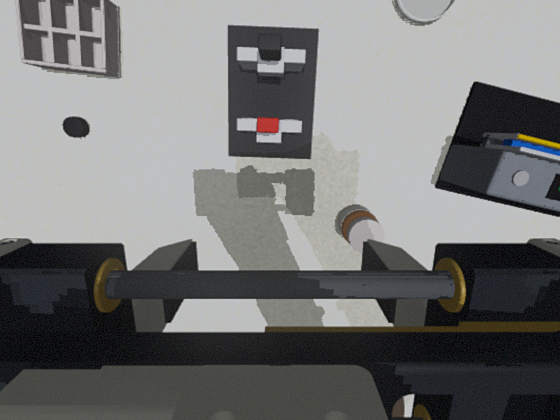

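Run:
```python
from h import *
z=np.load('w2.npz',allow_pickle=True);m=z['m'].item();im=z['im']
hsv=cv2.cvtColor(im,cv2.COLOR_RGB2HSV)
r=cv2.inRange(hsv,(0,150,90),(8,255,255))|cv2.inRange(hsv,(172,150,90),(180,255,255))
r[200:]=0;r[:,:230]=0;r[:,310:]=0
v,u=np.nonzero(r);print(u.min(),u.max(),v.min(),v.max(),len(u))
rc=cv2.minAreaRect(np.c_[u,v].astype(np.float32));print(rc)
print('red top c',atz(m,rc[0][0],rc[0][1],.136))
d=(im.max(2)<75).astype(np.uint8);d[170:]=0;d[:,:215]=0;d[:,335:]=0
k,lab,stt,_=cv2.connectedComponentsWithStats(d);i=1+stt[1:,4].argmax()
v,u=np.nonzero(lab==i)
P=np.array([atz(m,a,b,.026)[:2]*1e3 for a,b in zip(u,v)],np.float32)
print('dock',cv2.minAreaRect(cv2.convexHull(P)))
g=cv2.resize(im[20:165,215:335],(600,725),interpolation=cv2.INTER_CUBIC)[:600];cv2.imwrite('pics/z2.png',cv2.resize(im[85:165,220:330],(770,560),interpolation=cv2.INTER_CUBIC)[:,:,::-1])
```

```text
257 278 117 132 306
((267.11865234375, 124.60116577148438), (21.021482467651367, 14.534140586853027), 3.5763344764709473)
red top c [0.52043371 0.17342503 0.136     ]
dock ((560.0291748046875, 175.19503784179688), (167.98876953125, 117.47447204589844), 2.8092570304870605)
```

View pics/z2.png

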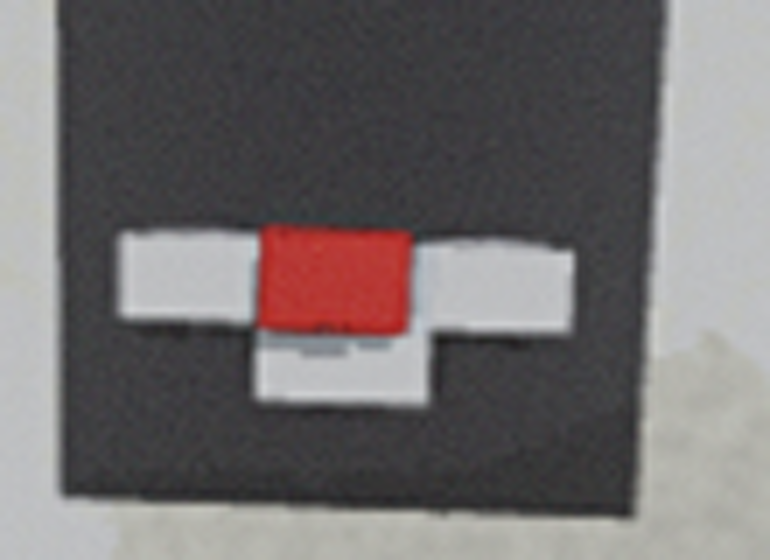

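```bash
python3 -m creep '[{"tx":12,"ty":3,"tz":-15,"wx":0,"wy":0,"wz":-0.012,"hand":80},{"tx":20,"ty":5,"tz":-30,"wx":0,"wy":0,"wz":-0.012,"hand":80},{"tx":20,"ty":5,"tz":-30,"wx":0,"wy":0,"wz":-0.012,"hand":80},{"tx":12,"ty":3,"tz":-30,"wx":0,"wy":0,"wz":0,"hand":80},{"tx":6,"ty":2,"tz":-20,"wx":0,"wy":0,"wz":0,"hand":80},{"tx":0,"ty":0,"tz":-15,"wx":0,"wy":0,"wz":0,"hand":80},{"tx":0,"ty":0,"tz":0,"wx":0,"wy":0,"wz":0,"hand":80},{"tx":0,"ty":0,"tz":0,"wx":0,"wy":0,"wz":0,"hand":80}]'
python3 - <<'E'
from h import *
s=st();m=cams.camera_model('wrist');im=cams.snapshot('wrist');cv2.imwrite('pics/w3.png',im[:,:,::-1])
z=np.load('w1.npz',allow_pickle=True);m1=z['m'].item();c=np.array([.518,-.2058,.116]);d=np.array([.1416,.9899,0])
for u,v in [(282,133),(312,142),(280,135)]:
  p=atz(m1,u,v,.116);print(u,(p-c)@d*1e3,(p-c)@np.array([.9899,-.1416,0])*1e3)
E
```

```text
t: 4.0
position: [0.5187, 0.1747, 0.1844]
ee_rot: [[0.999, 0.052, -0.002], [0.052, -0.999, -0.001], [-0.002, 0.001, -1.0]]
contact_force: [-0.3, 0.5, 0.5]
grip_width: 0.0738
t 4.0 p [518.7 174.7 184.4] F [-0.3  0.5  0.5] M [ 0.11  0.04 -0.01] w 73.8
[[0.9987, 0.0518, -0.0016], [0.0518, -0.9987, -0.0008], [-0.0016, 0.0007, -1.0]]
282 -9.875351742224957 -3.747266283737746
312 -45.373970886259755 -8.750663145800464
280 -7.9391132318290225 -6.260528694925828
```

View pics/w3.png

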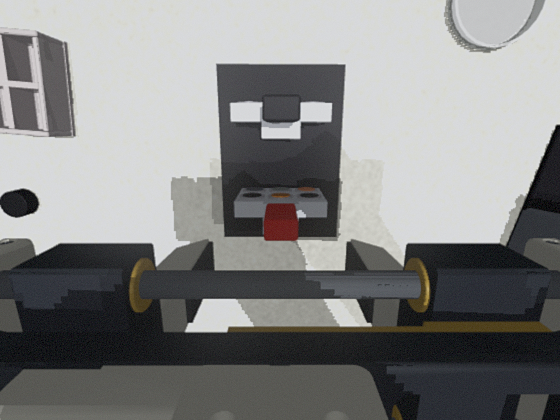

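```bash
python3 -m creep '[{"tx":1,"ty":-1,"tz":-15,"wx":0,"wy":0,"wz":-0.003,"hand":80},{"tx":0,"ty":0,"tz":-20,"wx":0,"wy":0,"wz":0,"hand":80},{"tx":0,"ty":0,"tz":-20,"wx":0,"wy":0,"wz":0,"hand":80},{"tx":0,"ty":0,"tz":-15,"wx":0,"wy":0,"wz":0,"hand":80},{"tx":0,"ty":0,"tz":-10,"wx":0,"wy":0,"wz":0,"hand":70},{"tx":0,"ty":0,"tz":0,"wx":0,"wy":0,"wz":0,"hand":60},{"tx":0,"ty":0,"tz":0,"wx":0,"wy":0,"wz":0,"hand":50},{"tx":0,"ty":0,"tz":0,"wx":0,"wy":0,"wz":0,"hand":40}]' 25
python3 -c "
from h import *
st()"
```

```text
t: 4.72
position: [0.5208, 0.1751, 0.1062]
ee_rot: [[0.999, 0.05, 0.002], [0.05, -0.999, 0.001], [0.002, -0.001, -1.0]]
contact_force: [1.1, 0.0, 0.3]
grip_width: 0.0515
t 4.72 p [520.8 175.1 106.2] F [1.1 0.  0.3] M [0.01 0.01 0.  ] w 51.5
[[0.9988, 0.0496, 0.002], [0.0496, -0.9988, 0.0007], [0.0021, -0.0006, -1.0]]
```

```bash
python3 -m creep '[{"tx":-0.5,"ty":-1.5,"tz":-3,"wx":0,"wy":0,"wz":0,"hand":40},{"tx":0,"ty":0,"tz":0,"wx":0,"wy":0,"wz":0,"hand":35},{"tx":0,"ty":0,"tz":0,"wx":0,"wy":0,"wz":0,"hand":30},{"tx":0,"ty":0,"tz":0,"wx":0,"wy":0,"wz":0,"hand":30},{"tx":0,"ty":0,"tz":0,"wx":0,"wy":0,"wz":0,"hand":20},{"tx":0,"ty":0,"tz":0,"wx":0,"wy":0,"wz":0,"hand":10},{"tx":0,"ty":0,"tz":0,"wx":0,"wy":0,"wz":0,"hand":0},{"tx":0,"ty":0,"tz":0,"wx":0,"wy":0,"wz":0,"hand":0},{"tx":0,"ty":0,"tz":0,"wx":0,"wy":0,"wz":0,"hand":0},{"tx":0,"ty":0,"tz":0,"wx":0,"wy":0,"wz":0,"hand":0}]' 25
python3 -c "
from h import *
st();im=cams.snapshot('wrist');cv2.imwrite('pics/w4.png',im[:,:,::-1])"
```

```text
t: 5.55
position: [0.5195, 0.1733, 0.1018]
ee_rot: [[0.999, 0.05, 0.0], [0.05, -0.999, 0.0], [0.0, -0.0, -1.0]]
contact_force: [-0.2, 1.1, 0.1]
grip_width: 0.0243
t 5.55 p [519.5 173.3 101.8] F [-0.2  1.1  0.1] M [ 0.11  0.05 -0.01] w 24.3
[[0.9988, 0.0498, 0.0001], [0.0498, -0.9988, 0.0001], [0.0001, -0.0001, -1.0]]
```

View pics/w4.png

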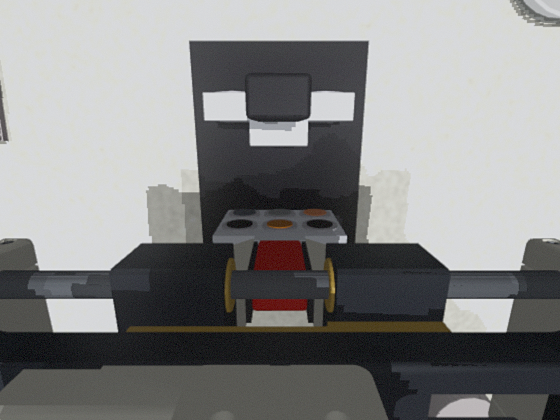

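```bash
python3 -m creep '[{"tx":0,"ty":0,"tz":6,"wx":0,"wy":0,"wz":0,"hand":0},{"tx":0,"ty":0,"tz":10,"wx":0,"wy":0,"wz":0,"hand":0},{"tx":0,"ty":0,"tz":16,"wx":0,"wy":0,"wz":0,"hand":0},{"tx":0,"ty":0,"tz":20,"wx":0,"wy":0,"wz":0,"hand":0},{"tx":0,"ty":0,"tz":25,"wx":0,"wy":0,"wz":0,"hand":0},{"tx":0,"ty":0,"tz":25,"wx":0,"wy":0,"wz":0,"hand":0},{"tx":0,"ty":0,"tz":25,"wx":0,"wy":0,"wz":0,"hand":0},{"tx":0,"ty":0,"tz":20,"wx":0,"wy":0,"wz":0,"hand":0},{"tx":0,"ty":0,"tz":10,"wx":0,"wy":0,"wz":0,"hand":0},{"tx":0,"ty":0,"tz":3,"wx":0,"wy":0,"wz":0,"hand":0},{"tx":0,"ty":0,"tz":0,"wx":0,"wy":0,"wz":0,"hand":0},{"tx":0,"ty":0,"tz":0,"wx":0,"wy":0,"wz":0,"hand":0}]' 30
python3 - <<'E'
from h import *
st();im=cams.snapshot('wrist');cv2.imwrite('pics/w5.png',im[:,:,::-1])
z=np.load('w1.npz',allow_pickle=True);m=z['m'].item();im=z['im']
c=np.array([.518,-.2058,.116]);d=np.array([.1416,.9899,0]);n=np.array([.9899,-.1416,0])
W,H=700,40  # s from +80 to -95 , 4px/mm ; x from +8..-12
mx=np.zeros((H*6,W),np.float32);my=mx.copy()
for j in range(H*6):
  for i in range(W):
    s=(70-i*0.2)/1e3; x=(6-j/10)/1e3
    mx[j,i],my[j,i]=proj(m,c+d*s+n*x)
o=cv2.remap(im,mx,my,cv2.INTER_CUBIC)
for s in range(-60,70,10): cv2.putText(o,str(s),(int((70-s)*5)-8,235),0,.4,(255,0,0),1);cv2.line(o,(int((70-s)*5),215),(int((70-s)*5),222),(255,0,0))
cv2.imwrite('pics/z4.png',o[:,:,::-1])
E
```

```text
t: 6.6
position: [0.5189, 0.1728, 0.2607]
ee_rot: [[0.999, 0.05, -0.002], [0.05, -0.999, -0.001], [-0.002, 0.001, -1.0]]
contact_force: [0.2, -0.1, -3.1]
grip_width: 0.0237
t 6.6 p [518.9 172.8 260.7] F [ 0.2 -0.1 -3.1] M [-0.03  0.08 -0.03] w 23.7
[[0.9988, 0.0496, -0.0016], [0.0496, -0.9988, -0.0008], [-0.0016, 0.0007, -1.0]]
```

View pics/z4.png

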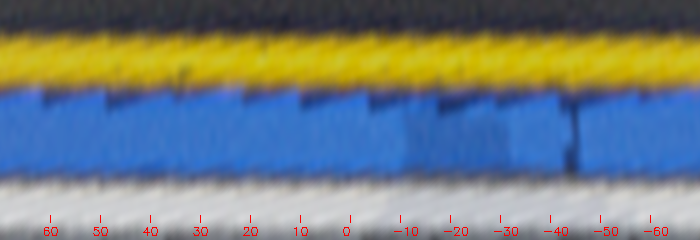

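View pics/w5.png

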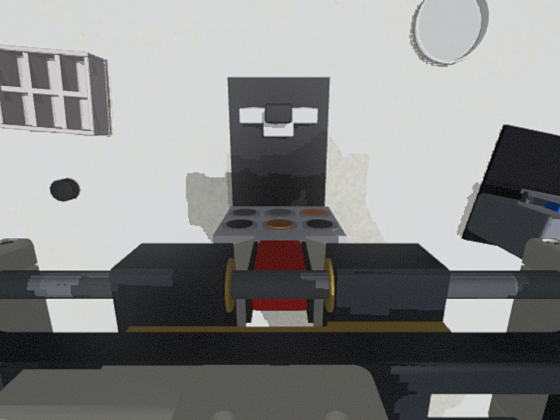

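```bash
python3 -m creep '[{"tx":2,"ty":-12,"tz":0,"wx":0,"wy":0,"wz":-0.016,"hand":0},{"tx":4,"ty":-25,"tz":0,"wx":0,"wy":0,"wz":-0.016,"hand":0},{"tx":4,"ty":-36,"tz":0,"wx":0,"wy":0,"wz":-0.016,"hand":0},{"tx":4,"ty":-40,"tz":0,"wx":0,"wy":0,"wz":-0.016,"hand":0},{"tx":4,"ty":-40,"tz":0,"wx":0,"wy":0,"wz":-0.016,"hand":0},{"tx":4,"ty":-40,"tz":0,"wx":0,"wy":0,"wz":-0.016,"hand":0},{"tx":4,"ty":-40,"tz":0,"wx":0,"wy":0,"wz":-0.016,"hand":0},{"tx":4,"ty":-40,"tz":0,"wx":0,"wy":0,"wz":-0.016,"hand":0},{"tx":3,"ty":-40,"tz":0,"wx":0,"wy":0,"wz":-0.016,"hand":0},{"tx":3,"ty":-38,"tz":0,"wx":0,"wy":0,"wz":-0.016,"hand":0},{"tx":2,"ty":-26,"tz":0,"wx":0,"wy":0,"wz":-0.016,"hand":0},{"tx":0,"ty":-12,"tz":0,"wx":0,"wy":0,"wz":-0.016,"hand":0}]' 30
python3 -m creep '[{"tx":0,"ty":0,"tz":0,"wx":0,"wy":0,"wz":0,"hand":0},{"tx":0,"ty":0,"tz":0,"wx":0,"wy":0,"wz":0,"hand":0},{"tx":0,"ty":0,"tz":0,"wx":0,"wy":0,"wz":0,"hand":0}]' 30
python3 - <<'E'
from h import *
s=st();im=cams.snapshot('wrist');cv2.imwrite('pics/w6.png',im[:,:,::-1])
p=np.array(s['position'])*1e3-[518,-205.8,130];print('n',p@[.9899,-.1416,0],'s',p@[.1416,.9899,0])
E
```

```text
t: 7.65
position: [0.5558, -0.2224, 0.2602]
ee_rot: [[0.989, -0.15, -0.003], [-0.15, -0.989, -0.002], [-0.002, 0.002, -1.0]]
contact_force: [-0.2, -1.2, -2.5]
grip_width: 0.0242
t: 7.9
position: [0.5573, -0.2142, 0.2613]
ee_rot: [[0.99, -0.14, -0.001], [-0.14, -0.99, 0.001], [-0.001, -0.001, -1.0]]
contact_force: [0.4, 0.2, -2.2]
grip_width: 0.0238
t 7.9 p [ 557.3 -214.2  261.3] F [ 0.4  0.2 -2.2] M [0.1  0.02 0.03] w 23.8
[[0.9901, -0.1401, -0.0007], [-0.1401, -0.9901, 0.0013], [-0.0009, -0.0011, -1.0]]
n 40.132629582601346 s -2.7750339415250336
```

View pics/w6.png

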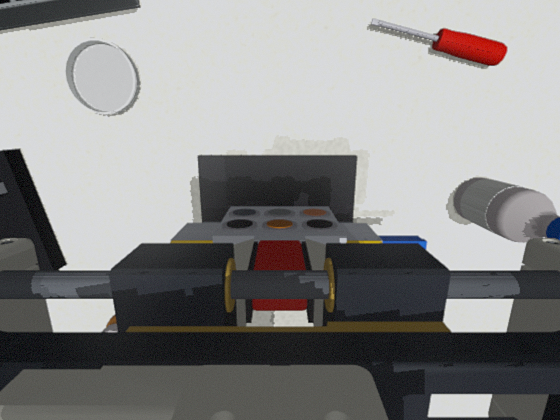

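```bash
python3 -m creep '[{"tx":0,"ty":0,"tz":-10,"wx":0,"wy":0,"wz":0,"hand":0},{"tx":0,"ty":0,"tz":-20,"wx":0,"wy":0,"wz":0,"hand":0},{"tx":0,"ty":0,"tz":-20,"wx":0,"wy":0,"wz":0,"hand":0},{"tx":0,"ty":0,"tz":-17,"wx":0,"wy":0,"wz":0,"hand":0},{"tx":0,"ty":0,"tz":-8,"wx":0,"wy":0,"wz":0,"hand":0},{"tx":0,"ty":0,"tz":-2,"wx":0,"wy":0,"wz":0,"hand":0},{"tx":0,"ty":0,"tz":0,"wx":0,"wy":0,"wz":0,"hand":0},{"tx":0,"ty":0,"tz":0,"wx":0,"wy":0,"wz":0,"hand":0}]' 30
python3 -m creep '[{"tx":-5,"ty":0.7,"tz":0,"wx":0,"wy":0,"wz":0,"hand":0},{"tx":-6,"ty":0.9,"tz":0,"wx":0,"wy":0,"wz":0,"hand":0},{"tx":-6,"ty":0.9,"tz":0,"wx":0,"wy":0,"wz":0,"hand":0},{"tx":-6,"ty":0.8,"tz":0,"wx":0,"wy":0,"wz":0,"hand":0},{"tx":-2,"ty":0.3,"tz":0,"wx":0,"wy":0,"wz":0,"hand":0},{"tx":0,"ty":0,"tz":0,"wx":0,"wy":0,"wz":0,"hand":0},{"tx":0,"ty":0,"tz":0,"wx":0,"wy":0,"wz":0,"hand":0}]' 30
cat >> h.py <<'E'
def lf():
    s=st();p=np.array(s['position'])*1e3-[518,-205.8,0];print('n',p@[.9899,-.1416,0],'s',p@[.1416,.9899,0],'tongue z',p[2]-45.8,'Fn',np.array(s['contact_force'])@[.9899,-.1416,0],'Fs',np.array(s['contact_force'])@[.1416,.9899,0])
E
python3 - <<'E'
from h import *
for i in range(1): lf();im=cams.snapshot('scene');cv2.imwrite('pics/s7.png',cv2.resize(im[110:240,150:310],(800,600),interpolation=cv2.INTER_CUBIC)[:,:,::-1])
lf()
E
```

```text
t: 8.62
position: [0.5581, -0.2156, 0.1856]
ee_rot: [[0.99, -0.141, 0.001], [-0.141, -0.99, -0.0], [0.001, 0.0, -1.0]]
contact_force: [0.1, 1.0, -1.6]
grip_width: 0.0242
t: 9.2
position: [0.5324, -0.2123, 0.185]
ee_rot: [[0.99, -0.142, 0.0], [-0.142, -0.99, -0.0], [0.0, 0.0, -1.0]]
contact_force: [-0.8, 0.3, -2.5]
grip_width: 0.024
t 9.2 p [ 532.4 -212.3  185. ] F [-0.8  0.3 -2.5] M [0.   0.02 0.01] w 24.0
[[0.9899, -0.142, 0.0005], [-0.142, -0.9899, -0.0003], [0.0005, 0.0002, -1.0]]
n 15.216308473158923 s -4.435072776771046 tongue z 139.2038643792048 Fn -0.7893642826270049 Fs 0.19394326062631329
t 9.25 p [ 532.6 -212.3  184.9] F [-0.1  0.1 -1.7] M [0.05 0.03 0.06] w 23.7
[[0.9899, -0.142, 0.0004], [-0.142, -0.9899, -0.0001], [0.0005, 0.0001, -1.0]]
n 15.397663619886252 s -4.368623530309668 tongue z 139.10003035155478 Fn -0.1316415220364466 Fs 0.07273838630531473
```

View pics/s7.png

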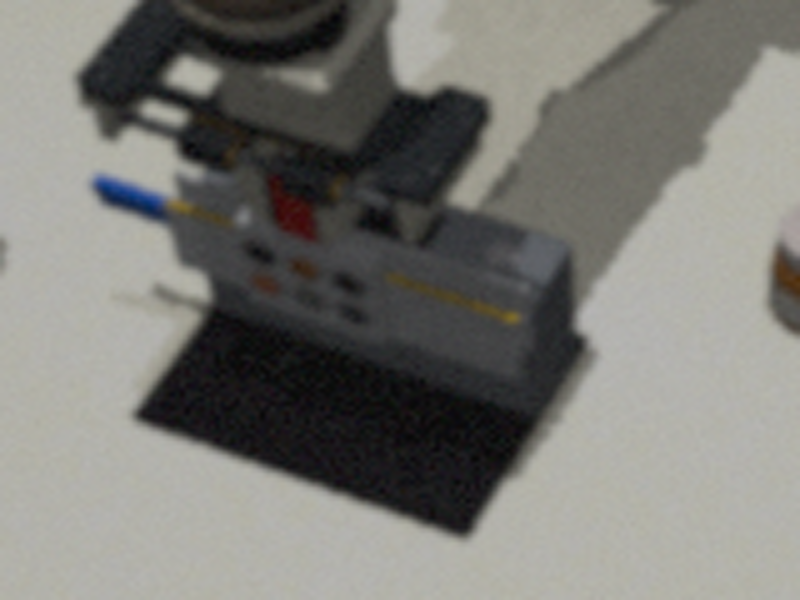

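```bash
python3 -m creep '[{"tx":-2,"ty":0.3,"tz":0,"wx":0,"wy":0,"wz":0,"hand":0},{"tx":-2,"ty":0.3,"tz":0,"wx":0,"wy":0,"wz":0,"hand":0},{"tx":-1,"ty":0.1,"tz":0,"wx":0,"wy":0,"wz":0,"hand":0},{"tx":0,"ty":0,"tz":0,"wx":0,"wy":0,"wz":0,"hand":0},{"tx":0,"ty":0,"tz":0,"wx":0,"wy":0,"wz":0,"hand":0}]' 30 >/dev/null; python3 -c "
from h import *
lf()"
python3 -m creep '[{"tx":-0.5,"ty":0.1,"tz":0,"wx":0,"wy":0,"wz":0,"hand":0},{"tx":0,"ty":0,"tz":0,"wx":0,"wy":0,"wz":0,"hand":0}]' 30 >/dev/null; python3 -c "
from h import *
lf()"
python3 -m creep '[{"tx":-0.5,"ty":0.1,"tz":0,"wx":0,"wy":0,"wz":0,"hand":0},{"tx":0,"ty":0,"tz":0,"wx":0,"wy":0,"wz":0,"hand":0}]' 30 >/dev/null; python3 -c "
from h import *
lf()"
```

```text
t 9.67 p [ 527.4 -211.5  184.7] F [-0.5 -1.  -1.8] M [ 0.03  0.02 -0.  ] w 23.6
[[0.9899, -0.1418, -0.0], [-0.1418, -0.9899, -0.0], [-0.0, 0.0, -1.0]]
n 10.155649059632191 s -4.324237788930759 tongue z 138.9316428350503 Fn -0.31820780275455124 Fs -1.0233252820843008
t 9.83 p [ 527.  -211.4  184.8] F [ 0.1  0.5 -1.5] M [ 0.    0.01 -0.04] w 24.0
[[0.9899, -0.1418, 0.0], [-0.1418, -0.9899, -0.0001], [0.0, 0.0001, -1.0]]
n 9.659776268551324 s -4.302676553148191 tongue z 138.95064035093924 Fn 0.0428076969838376 Fs 0.49945381667212313
t 10.0 p [ 526.4 -211.3  184.7] F [ 0.6 -0.6 -1.3] M [0.03 0.   0.04] w 23.9
[[0.9899, -0.1418, -0.0], [-0.1418, -0.9899, -0.0001], [-0.0, 0.0001, -1.0]]
n 9.119954853955957 s -4.263346441304389 tongue z 138.94496240919517 Fn 0.7151839828706834 Fs -0.5026368607344847
```

```bash
for i in 1; do python3 -m creep '[{"tx":-0.5,"ty":0.1,"tz":0,"wx":0,"wy":0,"wz":0,"hand":0},{"tx":0,"ty":0,"tz":0,"wx":0,"wy":0,"wz":0,"hand":0}]' 30 >/dev/null; python3 -c "
from h import *
lf()"; done
python3 -m creep '[{"tx":-0.4,"ty":0.1,"tz":0,"wx":0,"wy":0,"wz":0,"hand":0},{"tx":0,"ty":0,"tz":0,"wx":0,"wy":0,"wz":0,"hand":0}]' 30 >/dev/null; python3 -c "
from h import *
lf()"
```

```text
t 10.17 p [ 525.9 -211.2  184.7] F [ 0.4 -0.  -2.2] M [0.05 0.04 0.01] w 24.3
[[0.9899, -0.1417, -0.0], [-0.1417, -0.9899, -0.0], [-0.0, 0.0, -1.0]]
n 8.609558421176144 s -4.2000429177198235 tongue z 138.92889193123875 Fn 0.4055157742728556 Fs 0.024994337794718623
t 10.33 p [ 525.8 -211.1  184.8] F [ 1.  -0.7 -3.1] M [-0.07 -0.28  0.04] w 24.1
[[0.9899, -0.1417, 0.0006], [-0.1417, -0.9899, -0.0002], [0.0006, 0.0001, -1.0]]
n 8.494339729349015 s -4.181258031294255 tongue z 139.0210619309488 Fn 1.062929508334632 Fs -0.5366989788226929
```

```bash
python3 -m creep '[{"tx":1.8,"ty":-0.3,"tz":0,"wx":0,"wy":0,"wz":0,"hand":0},{"tx":0,"ty":0,"tz":0,"wx":0,"wy":0,"wz":0,"hand":0},{"tx":0,"ty":0,"tz":0,"wx":0,"wy":0,"wz":0,"hand":0}]' 30 >/dev/null; python3 -c "
from h import *
lf()"
python3 -m creep '[{"tx":0,"ty":0,"tz":-2,"wx":0,"wy":0,"wz":0,"hand":0},{"tx":0,"ty":0,"tz":-2,"wx":0,"wy":0,"wz":0,"hand":0},{"tx":0,"ty":0,"tz":-2,"wx":0,"wy":0,"wz":0,"hand":0},{"tx":0,"ty":0,"tz":-2,"wx":0,"wy":0,"wz":0,"hand":0},{"tx":0,"ty":0,"tz":-2,"wx":0,"wy":0,"wz":0,"hand":0},{"tx":0,"ty":0,"tz":0,"wx":0,"wy":0,"wz":0,"hand":0}]' 30 >/dev/null; python3 -c "
from h import *
lf()"
```

```text
t 10.58 p [ 527.4 -211.4  184.7] F [-0.8 -0.4 -2.6] M [ 0.   -0.01  0.03] w 23.9
[[0.9899, -0.1417, -0.0002], [-0.1417, -0.9899, 0.0], [-0.0002, -0.0, -1.0]]
n 10.068449075879563 s -4.179624855398794 tongue z 138.89734428453875 Fn -0.7476367280684049 Fs -0.5000748690845737
t 11.08 p [ 527.1 -211.3  174.2] F [ 0.4  0.  -2. ] M [0.03 0.07 0.01] w 23.6
[[0.9899, -0.1417, -0.0008], [-0.1417, -0.9899, 0.0002], [-0.0008, -0.0001, -1.0]]
n 9.76146389087398 s -4.205218485492099 tongue z 128.3868273807268 Fn 0.3850647946302034 Fs 0.10001284116316916
```

```bash
python3 -m creep '[{"tx":0,"ty":0,"tz":-2,"wx":0,"wy":0,"wz":0,"hand":0},{"tx":0,"ty":0,"tz":-2,"wx":0,"wy":0,"wz":0,"hand":0},{"tx":0,"ty":0,"tz":-2,"wx":0,"wy":0,"wz":0,"hand":0},{"tx":0,"ty":0,"tz":-2,"wx":0,"wy":0,"wz":0,"hand":0},{"tx":0,"ty":0,"tz":-1,"wx":0,"wy":0,"wz":0,"hand":0},{"tx":0,"ty":0,"tz":0,"wx":0,"wy":0,"wz":0,"hand":0}]' 30 >/dev/null; python3 -c "
from h import *
lf()"
python3 -m creep '[{"tx":0,"ty":0,"tz":-1,"wx":0,"wy":0,"wz":0,"hand":0},{"tx":0,"ty":0,"tz":-1,"wx":0,"wy":0,"wz":0,"hand":0},{"tx":0,"ty":0,"tz":0,"wx":0,"wy":0,"wz":0,"hand":0}]' 30 >/dev/null; python3 -c "
from h import *
lf()"
```

```text
t 11.58 p [ 527.2 -211.4  165.4] F [ 0.8  0.8 -1.9] M [ 0.12 -0.01 -0.01] w 24.2
[[0.9899, -0.1418, -0.0004], [-0.1418, -0.9899, 0.0001], [-0.0004, -0.0001, -1.0]]
n 9.910694444369456 s -4.212922859690227 tongue z 119.62923730521344 Fn 0.7163114841940813 Fs 0.8886299427804872
t 11.83 p [ 527.3 -211.4  163.6] F [ 0.5 -0.4 -2.8] M [-0.04  0.03 -0.04] w 24.2
[[0.9899, -0.1418, -0.0001], [-0.1418, -0.9899, -0.0], [-0.0001, 0.0, -1.0]]
n 10.02493209290414 s -4.2332941639100765 tongue z 117.7887269862285 Fn 0.5696271943944597 Fs -0.3429039760822075
```

```bash
python3 -m creep '[{"tx":0,"ty":0,"tz":-0.8,"wx":0,"wy":0,"wz":0,"hand":0},{"tx":0,"ty":0,"tz":0,"wx":0,"wy":0,"wz":0,"hand":0}]' 30 >/dev/null; python3 -c "
from h import *
lf()"
python3 -m creep '[{"tx":0,"ty":0,"tz":-0.5,"wx":0,"wy":0,"wz":0,"hand":0},{"tx":0,"ty":0,"tz":0,"wx":0,"wy":0,"wz":0,"hand":0}]' 30 >/dev/null; python3 -c "
from h import *
lf()"
python3 -m creep '[{"tx":0,"ty":0,"tz":-0.5,"wx":0,"wy":0,"wz":0,"hand":0},{"tx":0,"ty":0,"tz":0,"wx":0,"wy":0,"wz":0,"hand":0}]' 30 >/dev/null; python3 -c "
from h import *
lf()"
```

```text
t 12.0 p [ 527.3 -211.4  162.9] F [-0.6  0.2 -2.1] M [0.03 0.06 0.02] w 23.9
[[0.9899, -0.1418, -0.0], [-0.1418, -0.9899, -0.0], [-0.0, 0.0, -1.0]]
n 10.045845765308977 s -4.241112367613804 tongue z 117.08023136051013 Fn -0.5880027192440863 Fs 0.09099597055820495
t 12.17 p [ 527.4 -211.4  162.4] F [ 0.4 -0.4 -2.4] M [-0.    0.03 -0.  ] w 23.8
[[0.9899, -0.1417, -0.0], [-0.1417, -0.9899, -0.0001], [-0.0, 0.0001, -1.0]]
n 10.056957389839257 s -4.2415474994641205 tongue z 116.60148599504801 Fn 0.4485657623674687 Fs -0.3091799902903707
t 12.33 p [ 527.3 -211.4  161.9] F [ 0.1  0.7 -2.9] M [0.05 0.01 0.04] w 23.9
[[0.9899, -0.1418, -0.0], [-0.1418, -0.9899, -0.0], [-0.0, 0.0, -1.0]]
n 10.050287053865967 s -4.256042636160467 tongue z 116.0828154108895 Fn 0.01551073530227945 Fs 0.6832961487147516
```

```bash
python3 -m creep '[{"tx":0,"ty":0,"tz":-0.5,"wx":0,"wy":0,"wz":0,"hand":0},{"tx":0,"ty":0,"tz":0,"wx":0,"wy":0,"wz":0,"hand":0}]' 30 >/dev/null; python3 -c "
from h import *
lf()"
python3 -m creep '[{"tx":0,"ty":0,"tz":-0.5,"wx":0,"wy":0,"wz":0,"hand":0},{"tx":0,"ty":0,"tz":0,"wx":0,"wy":0,"wz":0,"hand":0}]' 30 >/dev/null; python3 -c "
from h import *
lf()"
```

```text
t 12.5 p [ 527.4 -211.4  161.7] F [-1.7 -0.2  1. ] M [0.16 0.25 0.01] w 23.9
[[0.9899, -0.1418, 0.0001], [-0.1418, -0.9899, -0.0001], [0.0001, 0.0001, -1.0]]
n 10.10792406832572 s -4.244093876566549 tongue z 115.86572029304774 Fn -1.6095486771985927 Fs -0.47206377639892105
t 12.67 p [ 527.5 -211.4  161.5] F [-1.3 -0.6  5.6] M [ 0.23  0.67 -0.  ] w 24.0
[[0.9899, -0.1418, 0.0004], [-0.1418, -0.9899, -0.0003], [0.0004, 0.0002, -1.0]]
n 10.19669369555968 s -4.2310332777864215 tongue z 115.7381236497087 Fn -1.2078814406187062 Fs -0.7378188054512957
```

```bash
python3 -m creep '[{"tx":-0.1,"ty":-0.7,"tz":0.4,"wx":0,"wy":0,"wz":0,"hand":0},{"tx":-0.2,"ty":-1.4,"tz":0,"wx":0,"wy":0,"wz":0,"hand":0},{"tx":-0.2,"ty":-1.4,"tz":0,"wx":0,"wy":0,"wz":0,"hand":0},{"tx":0,"ty":0,"tz":0,"wx":0,"wy":0,"wz":0,"hand":0}]' 30 >/dev/null; python3 -c "
from h import *
lf()"
python3 -m creep '[{"tx":-0.2,"ty":-1.4,"tz":0,"wx":0,"wy":0,"wz":0,"hand":0},{"tx":-0.2,"ty":-1.4,"tz":0,"wx":0,"wy":0,"wz":0,"hand":0},{"tx":-0.2,"ty":-1.4,"tz":0,"wx":0,"wy":0,"wz":0,"hand":0},{"tx":0,"ty":0,"tz":0,"wx":0,"wy":0,"wz":0,"hand":0}]' 30 >/dev/null; python3 -c "
from h import *
lf()"
```

```text
t 13.0 p [ 527.3 -214.8  161.6] F [-0.4  2.4  3.8] M [ 0.77  0.01 -0.04] w 24.2
[[0.9899, -0.1417, 0.0008], [-0.1417, -0.9899, 0.0003], [0.0008, -0.0004, -1.0]]
n 10.461735900739468 s -7.582376629542961 tongue z 115.76916896109917 Fn -0.74933292119041 Fs 2.325953207173507
t 13.33 p [ 526.5 -219.4  161.5] F [0.6 3.4 5.3] M [ 0.8  -0.06 -0.06] w 23.6
[[0.9899, -0.1421, 0.0004], [-0.1421, -0.9899, -0.0002], [0.0005, 0.0001, -1.0]]
n 10.300706625408813 s -12.302361886047237 tongue z 115.68569122729023 Fn 0.07246885064588265 Fs 3.422713091727143
```

```bash
python3 -m creep '[{"tx":-0.3,"ty":-1.4,"tz":0.2,"wx":0,"wy":0,"wz":0,"hand":0},{"tx":-0.2,"ty":-1.4,"tz":0,"wx":0,"wy":0,"wz":0,"hand":0},{"tx":-0.2,"ty":-1.4,"tz":0,"wx":0,"wy":0,"wz":0,"hand":0},{"tx":0,"ty":0,"tz":0,"wx":0,"wy":0,"wz":0,"hand":0}]' 30 >/dev/null; python3 -c "
from h import *
lf()"
python3 -m creep '[{"tx":-0.3,"ty":-1.4,"tz":0,"wx":0,"wy":0,"wz":0,"hand":0},{"tx":-0.2,"ty":-1.4,"tz":0,"wx":0,"wy":0,"wz":0,"hand":0},{"tx":0,"ty":0,"tz":0,"wx":0,"wy":0,"wz":0,"hand":0}]' 30 >/dev/null; python3 -c "
from h import *
lf()"
```

```text
t 13.67 p [ 525.3 -223.9  161.5] F [-0.3  1.1  2.8] M [ 0.52  0.06 -0.03] w 24.1
[[0.9898, -0.1423, -0.0003], [-0.1423, -0.9898, -0.0004], [-0.0002, 0.0005, -1.0]]
n 9.843719625303649 s -16.924764920727654 tongue z 115.66725653579807 Fn -0.46410999414748755 Fs 1.0317312902324438
t 13.92 p [ 524.7 -226.8  161.4] F [0.4 1.8 1.7] M [ 0.27  0.05 -0.02] w 24.2
[[0.9898, -0.1422, -0.0005], [-0.1422, -0.9898, -0.0005], [-0.0004, 0.0005, -1.0]]
n 9.64953442700498 s -19.794978458535894 tongue z 115.58690723199335 Fn 0.19119309104669252 Fs 1.8132204332230712
```

```bash
python3 -m creep '[{"tx":0,"ty":-1,"tz":0,"wx":0,"wy":0,"wz":0,"hand":0},{"tx":-0.1,"ty":-1,"tz":0,"wx":0,"wy":0,"wz":0,"hand":0},{"tx":-0.1,"ty":-1,"tz":0,"wx":0,"wy":0,"wz":0,"hand":0},{"tx":0,"ty":0,"tz":0,"wx":0,"wy":0,"wz":0,"hand":0}]' 30 >/dev/null; python3 -c "
from h import *
lf()"
python3 -m creep '[{"tx":-0.1,"ty":-1,"tz":0,"wx":0,"wy":0,"wz":0,"hand":0},{"tx":-0.1,"ty":-1,"tz":0,"wx":0,"wy":0,"wz":0,"hand":0},{"tx":0,"ty":0,"tz":0,"wx":0,"wy":0,"wz":0,"hand":0}]' 30 >/dev/null; python3 -c "
from h import *
lf()"
python3 -m creep '[{"tx":-0.1,"ty":-1,"tz":0,"wx":0,"wy":0,"wz":0,"hand":0},{"tx":0,"ty":0,"tz":0,"wx":0,"wy":0,"wz":0,"hand":0}]' 30 >/dev/null; python3 -c "
from h import *
lf()"
```

```text
t 14.25 p [ 524.6 -229.8  161.3] F [ 0.4 -0.3 -0.7] M [ 0.07  0.03 -0.01] w 24.0
[[0.9898, -0.1422, -0.0005], [-0.1422, -0.9898, -0.0005], [-0.0004, 0.0006, -1.0]]
n 9.905276487084468 s -22.783346766869464 tongue z 115.5230837453936 Fn 0.48327571004436354 Fs -0.2716062371012616
t 14.5 p [ 524.2 -231.8  161.2] F [ 0.9 -0.5 -1.5] M [0.   0.05 0.05] w 24.0
[[0.9898, -0.1423, -0.0007], [-0.1423, -0.9898, -0.0004], [-0.0006, 0.0005, -1.0]]
n 9.860869185363965 s -24.80597067903276 tongue z 115.43433868476119 Fn 1.0027545663741027 Fs -0.3817031957195217
t 14.67 p [ 524.3 -232.5  161.4] F [-0.1 -0.5 -2.5] M [ 0.03  0.02 -0.03] w 23.8
[[0.9898, -0.1422, -0.0004], [-0.1422, -0.9898, -0.0002], [-0.0004, 0.0003, -1.0]]
n 10.035254841809925 s -25.558254026007962 tongue z 115.56471705170934 Fn -0.009184770461824587 Fs -0.5360586313885175
```

```bash
python3 -m creep '[{"tx":-0.2,"ty":-1.2,"tz":0,"wx":0,"wy":0,"wz":0,"hand":0},{"tx":0,"ty":0,"tz":0,"wx":0,"wy":0,"wz":0,"hand":0},{"tx":0,"ty":0,"tz":-0.7,"wx":0,"wy":0,"wz":0,"hand":0},{"tx":0,"ty":0,"tz":0,"wx":0,"wy":0,"wz":0,"hand":0}]' 30 >/dev/null; python3 -c "
from h import *
lf()"
python3 -m creep '[{"tx":0,"ty":0,"tz":-0.7,"wx":0,"wy":0,"wz":0,"hand":0},{"tx":0,"ty":0,"tz":0,"wx":0,"wy":0,"wz":0,"hand":0}]' 30 >/dev/null; python3 -c "
from h import *
lf()"
```

```text
t 15.0 p [ 524.3 -233.3  160.7] F [ 0.  -0.  -2.3] M [ 0.    0.02 -0.01] w 24.1
[[0.9899, -0.1418, -0.0002], [-0.1418, -0.9899, 0.0], [-0.0002, -0.0, -1.0]]
n 10.114038849593099 s -26.349048727649702 tongue z 114.89860527304224 Fn 0.04420894249948059 Fs -0.005779821864313319
t 15.17 p [ 524.3 -233.3  160. ] F [-0.9  0.2 -2.7] M [ 0.05  0.01 -0.04] w 23.7
[[0.9899, -0.1418, -0.0002], [-0.1418, -0.9899, 0.0001], [-0.0002, -0.0, -1.0]]
n 10.09546113495669 s -26.297383959937093 tongue z 114.19179662570924 Fn -0.972498674274245 Fs 0.10054687998220646
```

```bash
python3 -m creep '[{"tx":-0.1,"ty":-0.7,"tz":-0.6,"wx":0,"wy":0,"wz":0,"hand":0},{"tx":0,"ty":0,"tz":-0.8,"wx":0,"wy":0,"wz":0,"hand":0},{"tx":0,"ty":0,"tz":0,"wx":0,"wy":0,"wz":0,"hand":0}]' 30 >/dev/null; python3 -c "
from h import *
lf()"
python3 -m creep '[{"tx":0,"ty":0,"tz":-0.8,"wx":0,"wy":0,"wz":0,"hand":0},{"tx":0,"ty":0,"tz":-0.8,"wx":0,"wy":0,"wz":0,"hand":0},{"tx":0,"ty":0,"tz":0,"wx":0,"wy":0,"wz":0,"hand":0}]' 30 >/dev/null; python3 -c "
from h import *
lf()"
python3 -m creep '[{"tx":0,"ty":0,"tz":-0.8,"wx":0,"wy":0,"wz":0,"hand":0},{"tx":0,"ty":0,"tz":-0.6,"wx":0,"wy":0,"wz":0,"hand":0},{"tx":0,"ty":0,"tz":0,"wx":0,"wy":0,"wz":0,"hand":0}]' 30 >/dev/null; python3 -c "
from h import *
lf()"
```

```text
t 15.42 p [ 524.2 -234.1  158.6] F [ 0.2 -0.  -2.4] M [0.07 0.06 0.02] w 24.1
[[0.9899, -0.1419, -0.0002], [-0.1419, -0.9899, 0.0], [-0.0002, 0.0, -1.0]]
n 10.10478800719089 s -27.11310521129148 tongue z 112.78846258428494 Fn 0.17048265082189307 Fs -0.0012613928419455307
t 15.67 p [ 524.2 -234.   156.9] F [-0.2 -0.4 -1.7] M [ 0.07  0.01 -0.02] w 23.6
[[0.9899, -0.1418, -0.0003], [-0.1418, -0.9899, 0.0001], [-0.0003, -0.0, -1.0]]
n 10.09321415224052 s -27.022750793596778 tongue z 111.14018206050893 Fn -0.1253660922356916 Fs -0.4429520789308604
t 15.92 p [ 524.2 -234.   155.6] F [ 1.   0.3 -2.5] M [ 0.09  0.07 -0.  ] w 24.0
[[0.9899, -0.1418, -0.0002], [-0.1418, -0.9899, 0.0001], [-0.0003, -0.0, -1.0]]
n 10.097848154960456 s -27.031147293308585 tongue z 109.77136509160631 Fn 0.9115568708602864 Fs 0.44096883303375156
```

```bash
python3 -m creep '[{"tx":0,"ty":0,"tz":-0.7,"wx":0,"wy":0,"wz":0,"hand":0},{"tx":0,"ty":0,"tz":-0.5,"wx":0,"wy":0,"wz":0,"hand":0},{"tx":0,"ty":0,"tz":0,"wx":0,"wy":0,"wz":0,"hand":0}]' 30 >/dev/null; python3 -c "
from h import *
lf()"
python3 -m creep '[{"tx":0,"ty":0,"tz":-0.4,"wx":0,"wy":0,"wz":0,"hand":0},{"tx":0,"ty":0,"tz":0,"wx":0,"wy":0,"wz":0,"hand":0}]' 30 >/dev/null; python3 -c "
from h import *
lf()"
python3 -m creep '[{"tx":0,"ty":0,"tz":-0.4,"wx":0,"wy":0,"wz":0,"hand":0},{"tx":0,"ty":0,"tz":0,"wx":0,"wy":0,"wz":0,"hand":0}]' 30 >/dev/null; python3 -c "
from h import *
lf()"
```

```text
t 16.17 p [ 524.2 -234.   154.4] F [ 0.4  0.3 -1.7] M [0.03 0.04 0.01] w 23.6
[[0.9899, -0.1417, -0.0001], [-0.1417, -0.9899, -0.0], [-0.0001, 0.0, -1.0]]
n 10.163367731311276 s -27.052680676504945 tongue z 108.64323225080894 Fn 0.31733651590977563 Fs 0.3149842391464417
t 16.33 p [ 524.2 -234.   154.1] F [-1.4 -0.4 -1.7] M [ 0.08  0.03 -0.03] w 23.8
[[0.9899, -0.1418, -0.0001], [-0.1418, -0.9899, 0.0], [-0.0001, 0.0, -1.0]]
n 10.148632589063983 s -27.052994253815093 tongue z 108.27063733640604 Fn -1.3183119039710571 Fs -0.5960612298283741
t 16.5 p [ 524.3 -234.   153.8] F [-0.6  0.3 -2.1] M [0.03 0.09 0.03] w 24.0
[[0.9899, -0.1418, 0.0001], [-0.1418, -0.9899, -0.0001], [0.0001, 0.0001, -1.0]]
n 10.241379036858763 s -27.068076373341526 tongue z 107.97372121282724 Fn -0.6366467850214256 Fs 0.19971335398397794
```

```bash
python3 -m creep '[{"tx":0,"ty":0,"tz":-0.3,"wx":0,"wy":0,"wz":0,"hand":0},{"tx":0,"ty":0,"tz":0,"wx":0,"wy":0,"wz":0,"hand":0}]' 30 >/dev/null; python3 -c "
from h import *
lf()"
python3 -m creep '[{"tx":0,"ty":0,"tz":-0.3,"wx":0,"wy":0,"wz":0,"hand":0},{"tx":0,"ty":0,"tz":0,"wx":0,"wy":0,"wz":0,"hand":0}]' 30 >/dev/null; python3 -c "
from h import *
lf()"
```

```text
t 16.67 p [ 524.4 -234.   153.7] F [ 0.4 -0.5  0.9] M [0.08 0.21 0.02] w 24.0
[[0.9899, -0.1418, 0.0002], [-0.1418, -0.9899, -0.0002], [0.0003, 0.0002, -1.0]]
n 10.297877315785023 s -27.058821352401303 tongue z 107.90773505933772 Fn 0.48123895493243896 Fs -0.38736618167960085
t 16.83 p [ 524.4 -234.1  153.6] F [-2.4 -0.1  5.1] M [0.23 0.52 0.  ] w 23.7
[[0.9899, -0.1419, 0.0004], [-0.1419, -0.9899, -0.0002], [0.0004, 0.0002, -1.0]]
n 10.320029669310435 s -27.079372644962223 tongue z 107.80073078124984 Fn -2.3157425361128445 Fs -0.47515706985718426
```

```bash
python3 -m creep '[{"tx":0,"ty":0,"tz":0.3,"wx":0,"wy":0,"wz":0,"hand":0},{"tx":0,"ty":0,"tz":0,"wx":0,"wy":0,"wz":0,"hand":0}]' 15 >/dev/null; python3 -c "
from h import *
lf()"
python3 -m creep '[{"tx":0,"ty":0,"tz":0,"wx":0,"wy":0,"wz":0,"hand":0},{"tx":0,"ty":0,"tz":0,"wx":0,"wy":0,"wz":0,"hand":0},{"tx":0,"ty":0,"tz":0,"wx":0,"wy":0,"wz":0,"hand":0},{"tx":0,"ty":0,"tz":0,"wx":0,"wy":0,"wz":0,"hand":0}]' 4 >/dev/null; python3 -c "
from h import *
lf();im=cams.snapshot('wrist');cv2.imwrite('pics/w8.png',im[:,:,::-1])
im=cams.snapshot('scene');cv2.imwrite('pics/s8.png',cv2.resize(im[110:240,150:310],(800,600),interpolation=cv2.INTER_CUBIC)[:,:,::-1])"
```

```text
t 17.0 p [ 524.4 -234.   153.6] F [-0.4  1.   3.4] M [0.1  0.36 0.01] w 23.9
[[0.9899, -0.1418, 0.0004], [-0.1418, -0.9899, -0.0001], [0.0004, 0.0001, -1.0]]
n 10.33941765056667 s -27.026804983401842 tongue z 107.83387761056694 Fn -0.49605235635237177 Fs 0.8991837880477809
t 17.33 p [ 524.5 -234.   153.6] F [0.1 0.6 2.4] M [ 0.16 -0.12 -0.02] w 24.2
[[0.9899, -0.1417, 0.0005], [-0.1417, -0.9899, -0.0001], [0.0006, 0.0001, -1.0]]
n 10.469596906405439 s -27.018908468119328 tongue z 107.77412426945669 Fn 0.044839705013700146 Fs 0.5638856891420149
```

View pics/s8.png

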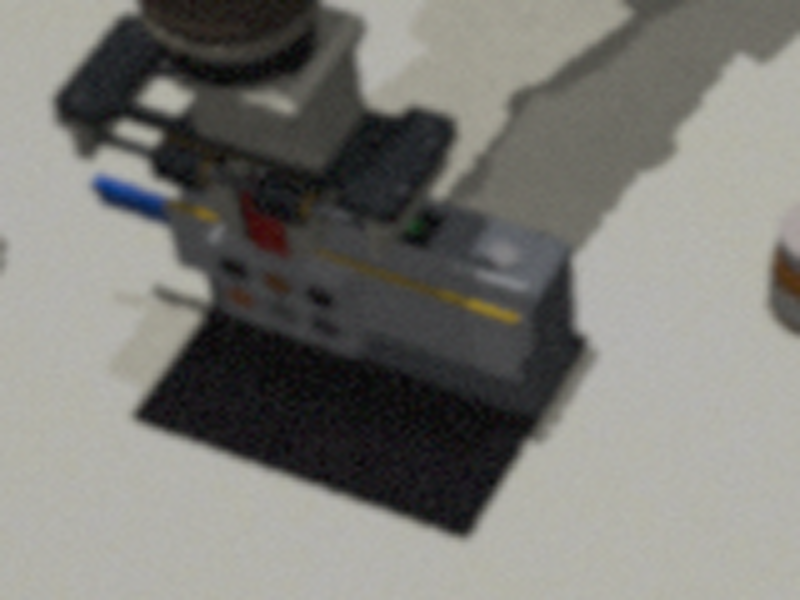

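Seated: the carrier sits low over the lip, plate in front of it. Opening slowly.

```bash
python3 -m creep '[{"tx":0,"ty":0,"tz":0,"wx":0,"wy":0,"wz":0,"hand":27},{"tx":0,"ty":0,"tz":0,"wx":0,"wy":0,"wz":0,"hand":28},{"tx":0,"ty":0,"tz":0,"wx":0,"wy":0,"wz":0,"hand":29},{"tx":0,"ty":0,"tz":0,"wx":0,"wy":0,"wz":0,"hand":30},{"tx":0,"ty":0,"tz":0,"wx":0,"wy":0,"wz":0,"hand":32},{"tx":0,"ty":0,"tz":0,"wx":0,"wy":0,"wz":0,"hand":35},{"tx":0,"ty":0,"tz":0,"wx":0,"wy":0,"wz":0,"hand":40},{"tx":0,"ty":0,"tz":0,"wx":0,"wy":0,"wz":0,"hand":45},{"tx":0,"ty":0,"tz":0,"wx":0,"wy":0,"wz":0,"hand":50},{"tx":0,"ty":0,"tz":0,"wx":0,"wy":0,"wz":0,"hand":55},{"tx":0,"ty":0,"tz":0,"wx":0,"wy":0,"wz":0,"hand":55}]' 
python3 -c "
from h import *
lf();im=cams.snapshot('wrist');cv2.imwrite('pics/w9.png',im[:,:,::-1])"
```

```text
t: 18.35
position: [0.5243, -0.234, 0.1535]
ee_rot: [[0.99, -0.142, 0.0], [-0.142, -0.99, -0.0], [0.0, 0.0, -1.0]]
contact_force: [-0.2, -0.5, -0.0]
grip_width: 0.05
t 18.35 p [ 524.3 -234.   153.5] F [-0.2 -0.5 -0. ] M [0.04 0.01 0.01] w 50.0
[[0.9899, -0.1418, 0.0], [-0.1418, -0.9899, -0.0001], [0.0, 0.0001, -1.0]]
n 10.209207261892313 s -27.06301515038386 tongue z 107.66448489991008 Fn -0.1427616819761346 Fs -0.5618724349465165
```

View pics/w9.png

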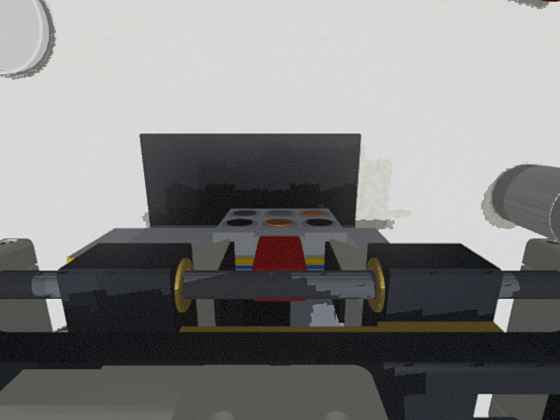

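```bash
python3 -m creep '[{"tx":0,"ty":0,"tz":2,"wx":0,"wy":0,"wz":0,"hand":60},{"tx":0,"ty":0,"tz":6,"wx":0,"wy":0,"wz":0,"hand":60},{"tx":0,"ty":0,"tz":12,"wx":0,"wy":0,"wz":0,"hand":60},{"tx":0,"ty":0,"tz":20,"wx":0,"wy":0,"wz":0,"hand":60},{"tx":0,"ty":0,"tz":25,"wx":0,"wy":0,"wz":0,"hand":60},{"tx":0,"ty":0,"tz":30,"wx":0,"wy":0,"wz":0,"hand":60},{"tx":-10,"ty":0,"tz":30,"wx":0,"wy":0,"wz":0,"hand":60},{"tx":-20,"ty":0,"tz":30,"wx":0,"wy":0,"wz":0,"hand":60},{"tx":-20,"ty":0,"tz":15,"wx":0,"wy":0,"wz":0,"hand":60},{"tx":-20,"ty":0,"tz":0,"wx":0,"wy":0,"wz":0,"hand":60},{"tx":0,"ty":0,"tz":0,"wx":0,"wy":0,"wz":0,"hand":60},{"tx":0,"ty":0,"tz":0,"wx":0,"wy":0,"wz":0,"hand":60}]' 
python3 -c "
from h import *
lf();m=cams.camera_model('wrist');im=cams.snapshot('wrist');cv2.imwrite('pics/w10.png',im[:,:,::-1]);np.savez('w10.npz',m=m,im=im)
im=cams.snapshot('scene');cv2.imwrite('pics/s10.png',cv2.resize(im[110:240,150:310],(800,600),interpolation=cv2.INTER_CUBIC)[:,:,::-1])"
```

```text
t: 19.4
position: [0.4537, -0.2343, 0.3244]
ee_rot: [[0.99, -0.143, 0.001], [-0.143, -0.99, -0.001], [0.001, 0.001, -1.0]]
contact_force: [-0.2, -0.2, -0.4]
grip_width: 0.0548
t 19.4 p [ 453.7 -234.3  324.4] F [-0.2 -0.2 -0.4] M [0.04 0.02 0.03] w 54.8
[[0.9897, -0.1429, 0.0011], [-0.1429, -0.9897, -0.0011], [0.0013, 0.0009, -1.0]]
n -59.61720295389888 s -37.30483611976737 tongue z 278.63079262528316 Fn -0.18469776290058568 Fs -0.24173128323438656
```

View pics/w10.png

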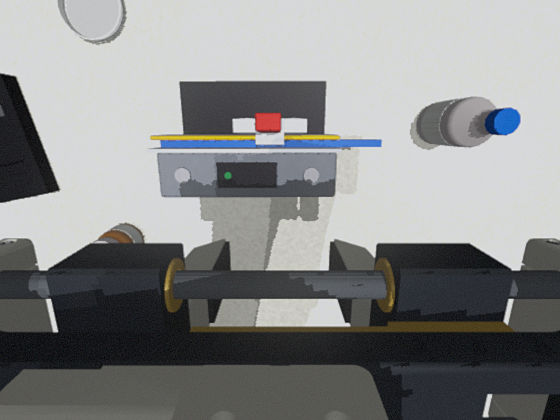

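View pics/s10.png

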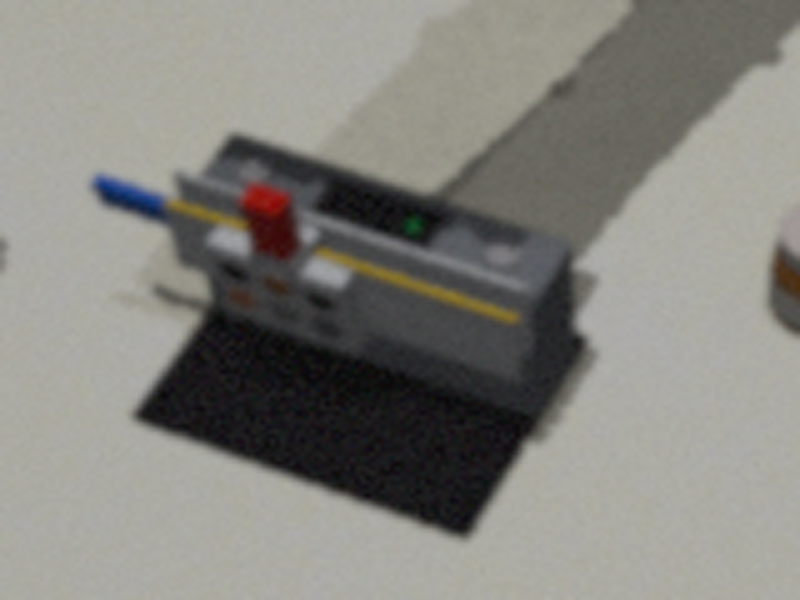

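```bash
python3 - <<'E'
from h import *
for k in range(2):
    m=cams.camera_model('wrist');im=cams.snapshot('wrist')
    hsv=cv2.cvtColor(im,cv2.COLOR_RGB2HSV)
    r=cv2.inRange(hsv,(0,150,90),(8,255,255))|cv2.inRange(hsv,(172,150,90),(180,255,255))
    r[200:]=0;v,u=np.nonzero(r);c=(np.percentile(u,[1,99]).mean(),np.percentile(v,[1,99]).mean())
    p=atz(m,*c,.188)-np.array([.518,-.2058,0]);print(c,len(u),'n',p@[.9899,-.1416,0]*1e3,'s',p@[.1416,.9899,0]*1e3)
im=cams.snapshot('top');cv2.imwrite('pics/top9.png',im[80:260,120:460,::-1])
E
python3 -m creep '[{"tx":0,"ty":0,"tz":0,"wx":0,"wy":0,"wz":0,"hand":60},{"tx":0,"ty":0,"tz":0,"wx":0,"wy":0,"wz":0,"hand":60},{"tx":0,"ty":0,"tz":0,"wx":0,"wy":0,"wz":0,"hand":60},{"tx":0,"ty":0,"tz":0,"wx":0,"wy":0,"wz":0,"hand":60},{"tx":0,"ty":0,"tz":0,"wx":0,"wy":0,"wz":0,"hand":60},{"tx":0,"ty":0,"tz":0,"wx":0,"wy":0,"wz":0,"hand":60}]'
```

```text
(np.float64(268.28999999999996), np.float64(122.5)) 443 n 15.295578128125678 s -27.52882512238584
(np.float64(269.0), np.float64(122.5)) 450 n 15.353921394866756 s -28.006953623412688
t: 20.15
position: [0.4543, -0.234, 0.3234]
ee_rot: [[0.99, -0.142, -0.0], [-0.142, -0.99, -0.0], [-0.0, 0.0, -1.0]]
contact_force: [0.2, -0.0, -0.3]
grip_width: 0.055
```

View pics/top9.png

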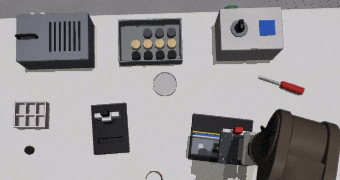

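```bash
python3 -c "
from rig import ctrl
print(ctrl.hand_in())"
```

```text
the job is handed in; nothing more can be done
None
```

The red-grip carrier is hanging on the loader with its hook fully home in the pocket. I handed the job in at about 20 s of the 72 s allowed; no verdict is reported.

**How it went:**
- I gripped the red block, lifted the carrier out of the dock and took its hook over the yellow lip.
- I found the lip's position by a light touch of about 1 N.
- I lowered the tongue onto the strip and slid it along. The strongest contact force I read was about 8 N, against the 30 N limit.
- The pocket's middle is about 27 mm to the -y side of the channel's middle. Support vanished there and the tongue went down 8 mm to firm contact.
- Only then did I let go.

**Last checks:**
- **Seating:** tongue end at about 108 mm, against 116 mm when riding on the strip.
- **Robot clear:** the tool force was near zero after opening, and the arm was withdrawn well above the loader.
- **Still:** two wrist pictures 0.05 s apart agree within a pixel. I took no longer stillness check.
- **Other things:** the top picture shows the black-grip carrier, dish, driver and box where they were. The arm hides the bottle there, but the wrist picture shows it standing. I did not check every item by measurement.

**One disagreement:** the top of the grip measured about 15 mm in front of the lip, where dead upright would give 11 mm. I read this as a forward lean of 2 to 3 degrees, from the play between the hook and the lip. I left it as it was.

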